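# Punch-mark the brass blank on a sliding marking press

## Robot

A 6-joint arm with a two-finger parallel gripper is mounted at the origin on the work surface. World frame = base frame: x ahead of the robot, y to its left, z up, the work surface at z = 0. Lengths are in mm, angles in rad, forces in N, time in s.
With the tool pointing down it reaches from about 375 to 925 mm from the base axis. Payload 5.7 kg.
Tool frame: the origin (TCP) lies midway between the tips of the shut fingers; the grasp point (between the pads) lies 19 mm behind it; z points along the fingers, y is the line along which they close (so a half turn about z gives the same grasp; the last joint's range is limited). The gripper opens to 85 mm and grips with 20 to 120 N. Pads are 22 mm wide; open, the fingers measure 114 mm over their backs; the gripper's body (76 mm by 85 mm) begins 54 mm behind the grasp point. The pads swing forward as they close: fully open they stand 13 mm farther back than shut.
Start: joints at [1.085, 0.359, 1.51, -0, 1.272, -0.115], TCP at [217.407, 559.193, 231.267] pointing down, gripper open.
Joint ranges: [-2.97, 2.97], [-1.01, 2.36], [0.21, 2.38], [-0.96, 4.11], [0.2, 2.71], [-2.98, 2.98]. Speed limits (rad/s): [2.39, 2.39, 3.14, 3.14, 3.14, 3.14].

## Interface

Orientations are given as a unit quaternion [x, y, z, w].
In Python, from workcell import readout, eyes, job gives the robot as it stands.
- The arm moves only by the shell command python3 -m jog 'ROWS' [OPENING] [FORCE]. ROWS is JSON, a list that holds one entry, the list of rows, each a list of 6 numbers: the shift along the tool's x, y, z as a fraction of full scale, then the turn, a rotation vector about the tool's x, y, z as a fraction of full scale. A call has 1 to 8 rows; each row shifts and turns the commanded pose from where the row before left it, along the tool's axes as they then stand; what a row does not reach is not made up. Full scale, the value 1, is 25 mm for a shift and 10 degrees for a turn. A row lasts 1/8 s, in which the tool goes at most 62.5 mm and 10.7 degrees, less where a joint would pass 70% of its speed; a pose out of reach is approached as far as the arm can. A call with a number of a shift or a turn outside -1 to 1 is refused whole. A call with a gripper value outside its range is refused whole. OPENING is the closure, from 0 (fully open) to 1 (shut), set as the call begins (- or left out, the last holds). The fingers move at their own pace and stop on an object; FORCE is the grip in N (left out, the last holds). Time passes only in rows, so rows that do not move let the fingers close. It gives the time, the measured TCP pose, the force, the opening and the grip force at its end, in the units of the state.
- readout.get_obs(): the state, without advancing time (a new reading comes with each control period).
- eyes.read_camera(name): name is "scene" or "side" or "wrist"; returns (picture, depth): 384x512x3 uint8, red, green, blue; 384x512 float32, mm along the optical axis (not along the pixel's ray), 0 where there is no reading.
- eyes.camera_model(name): a dict with "camera_matrix" (3x3 intrinsics, pixels), "R" (3x3) and "t" (3): a world point X has camera coordinates R X + t. Camera axes: x right, y down, z forward; pixel columns grow to the right and rows downward; lengths in mm; the calibration is good to about 2 mm. A picture is of the moment at which its call begins: read the wrist's pose just before it. camera_model takes no time and is no camera call; for the wrist camera it gives the pose at the moment of the call.
- job.sign_off(): hands the job in; it is judged then, once.
The state is a dict: "time": time; "joint_pos": joint angles; "qvel": joint speeds; "joint_efforts": joint torques, N m; "tcp_pos": TCP position; "ee_rot": TCP orientation; "contact_force": force on the tool from outside, world axes, zero at the start; "torque": the same for the moment, N m; "finger_gap": opening from 0.0 (shut) to 1.0 (fully open); "finger_force": force on a finger pad.
Only numpy, scipy, OpenCV 4.12 (cv2) and the standard library are available. Lean on these libraries where they do the work, as an engineer would, in place of code of your own. Each camera call takes 0.05 s, during which the arm holds its last target. There are 200 camera calls.

## Task

Punch the centre mark of the brass blank: swing the red-knobbed clamp lever fully open, slide the press carriage until the punch stands over the centre line of the brass blank, and swing the lever fully back to lock it there. Only then press the black plunger head down to its stop, hold it there for about half a second and let it spring all the way back up. Leave the carriage locked on the mark, and do not push aside or tip over the bottle, carton, grinding wheel or hammer.

Things in the scene. Friction and masses are not known exactly. Their poses are not given: they have to be found in the camera images.
- press: Marking press fixed to the bench: green bed 184 (x) x 320 (y) x 12 mm, steel rail along its y. Origin: centre of the underside; z up. In its frame, at carriage reading 0: grey carriage block x 4..76, y -28..28, top z 55 mm; arm 34 mm wide (y), top z 56, reaching to x -75 with a red pointer at its tip; on the arm a steel plunger barrel, 34 mm diameter, at x -55, y 0, top z 85.
- carriage_block (a joint): Position of the carriage along the press's y axis in m, 0 in mid bed, stops at -0.088 and +0.088, positive towards the press's +y. Stiff (about 6 N) when the clamp is open; locked by the clamp.
- fin_top (a point): Middle of the top of the carriage's grip fin, by which to slide it: a blue upright blade 24 mm (press x) x 14 mm thick (press y), from z 55 to 101 mm, at x -3, y 0 of the carriage.
- clamp_lever (a joint): Angle of the clamp lever in rad: 0 locked (lever points to the press's +y), turning clockwise seen from above to the stop at 1.3, fully open (points nearly to the press's +x, away from the punch). The clamp grips below about 0.8 and stays where it is left; about 3 N at the knob moves it.
- lever_pivot (a point): Point on the clamp lever's vertical axis, z 71 mm, at x 45, y 0 of the carriage; a hub 26 mm in diameter.
- lever_knob (a point): Middle of the top (z 107 mm) of the red round upright knob of the clamp lever, 20 mm in diameter, 36 mm tall (z 71 to 107), 70 mm from the pivot. The dark lever bar under it is 14 mm wide, z 60 to 72.
- plunger_top (a point): Middle of the top of the black round plunger head, 40 mm in diameter, 20 mm thick; z 128 mm when up. It stands right above the punch, at x -55, y 0 of the carriage.
- punch_plunger (a joint): Stroke of the plunger in m: 0 up, 0.018 down at its stop. Spring: 4 N at the start, 13 N at the stop; it springs back when released.
- punch_axis (a point): Point on the punch's vertical axis at the level of the blanks' top faces (z 22 mm), moves with the carriage but not with the plunger.
- brass_blank: Yellow brass blank to be marked, 60 (x) x 44 (y) x 10 mm, held fixed on the bed under the punch's path (the bed's robot side), in the left or the right half of the bed. A black cross marks its centre; one line of the cross runs the whole length of its x axis and is seen in front of the arm. Origin: centre of its underside; axes parallel to the press's, y along the rail.
- steel_blank: The same blank in grey metal, fixed in the other half of the bed; not to be punched.
- drink_bottle: Green bottle standing upright, 60 mm in diameter, 200 mm tall, beyond one end of the press; origin at the centre of its foot. Not to be disturbed.
- parts_carton: Open orange carton 90 x 90 x 75 mm beyond the other end of the press; origin at the centre of its underside. Not to be disturbed.
- grinding_wheel: White grinding wheel lying flat on the robot's side of the press, 110 mm in diameter, 18 mm thick; origin at the centre of its underside. Not to be disturbed.
- hammer: Hammer, 260 mm long, lying on the far side of the press roughly along its y axis; x axis along the handle. Not to be disturbed.

How it is judged:
By the outcome, as a careful person would: the job done as asked, in the order asked, and still so for the second after the job is handed in, with the robot touching nothing.
It also fails if it takes over 72 s, if anything falls off the work surface, if the arm or the gripper's body presses on something with over 40 N, if the wrist force passes 120 N, or if a joint passes its speed limit or range.

## Working session

There is one attempt and no reset: what is moved stays moved. The work goes in short steps, Python scripts to look and compute and a shell command to move; the robot and the scene stay as the last step left them, time stands still between calls to the robot, and variables do not carry over. Pictures are saved under pics/ and viewed, at most 10 in all, crops included, and the job is handed in when it is done.

```bash
mkdir -p pics; ls; cat > h.py <<'E'
import numpy as np, cv2, sys
sys.path.insert(0,'.')
from workcell import readout, eyes, job
def shot(n,f):
    p,d=eyes.read_camera(n); m=eyes.camera_model(n)
    cv2.imwrite(f'pics/{f}.png',p[:,:,::-1]); np.savez(f'pics/{f}.npz',p=p,d=d,K=m['camera_matrix'],R=m['R'],t=m['t'])
    return p,d,m
def load(f): return np.load(f'pics/{f}.npz')
def world(z,u,v,d=None):
    K,R,t=np.array(z['K']),np.array(z['R']),np.array(z['t'])
    if d is None: d=z['d'][v,u]
    c=np.linalg.inv(K)@np.array([u,v,1.])*d
    return R.T@(c-t)
def onplane(z,u,v,h):
    K,R,t=np.array(z['K']),np.array(z['R']),np.array(z['t'])
    r=R.T@np.linalg.inv(K)@np.array([u,v,1.]); o=-R.T@t
    return o+r*(h-o[2])/r[2]
def cloud(z):
    v,u=np.mgrid[0:384,0:512]; d=z['d']
    K,R,t=np.array(z['K']),np.array(z['R']),np.array(z['t'])
    c=np.stack([u*d,v*d,d],-1)@np.linalg.inv(K).T
    return (c-t)@R
E
python3 - <<'E'
from h import *
for n in ['scene','side','wrist']: shot(n,n+'0')
a=np.hstack([cv2.imread('pics/scene0.png'),cv2.imread('pics/side0.png')])
print(readout.get_obs())
E
```

```text
pics
{'time': 0.15, 'joint_pos': array([ 1.08485922e+00,  3.59372307e-01,  1.51119517e+00, -5.77429011e-06,
        1.27247601e+00, -1.15070020e-01]), 'qvel': array([-0.00109385, -0.00080551, -0.00321493,  0.00026562, -0.000742  ,
       -0.00092555]), 'joint_efforts': array([-6.81284528e-04, -5.28030038e+01, -2.78927207e+01, -1.42882677e-04,
        8.25164316e-03,  3.31258332e-05]), 'tcp_pos': array([217.20101199, 558.74620906, 230.62285347]), 'ee_rot': array([ 1.84371778e-01,  9.82856307e-01, -6.93728375e-04, -2.12089712e-04]), 'contact_force': array([ 0.32001997, -0.19864059, -0.22928262]), 'torque': array([ 0.02379182, -0.01516323,  0.0118994 ]), 'finger_force': 0.0, 'finger_gap': 0.9997798939901003}
```

View pics/scene0.png

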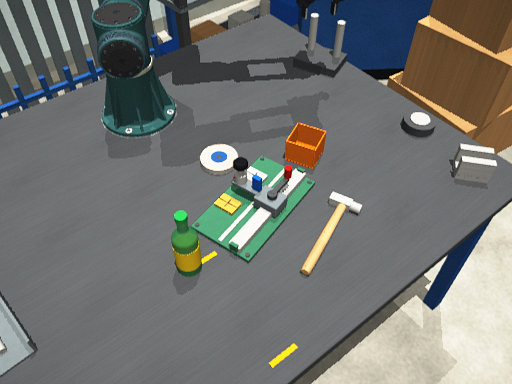

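View pics/side0.png

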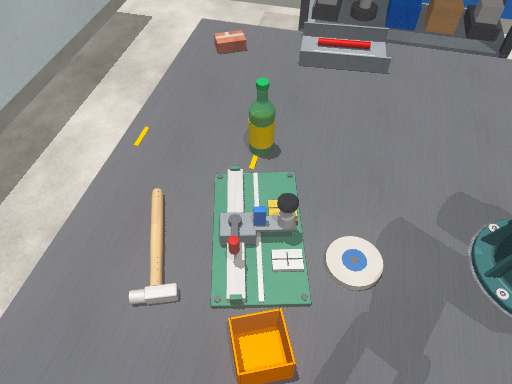

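Scene view: red knob (288,172), blue fin (257,183), black head (240,164), brass blank (228,203). The side view shows the same at (234,243), (260,215), (288,202) and (282,209), with steel at (288,260). The lever points to the carton end, which is press +y; the brass blank is in the bottle half.

```bash
cat > m.py <<'E'
from h import *
def masks(p):
    h=cv2.cvtColor(p,cv2.COLOR_RGB2HSV).astype(int); H,S,V=h[...,0],h[...,1],h[...,2]
    return dict(knob=((H<5)|(H>175))&(S>180)&(V>90), fin=(H>105)&(H<125)&(S>180)&(V>70), brass=(H>20)&(H<30)&(S>140)&(V>120),
     green=(H>60)&(H<85)&(S>90)&(V>50), black=(V<35), orange=(H>5)&(H<18)&(S>200)&(V>120),)
E
python3 - <<'E'
from m import *
for n in ['scene0','side0']:
    z=load(n); P=cloud(z); M=masks(z['p'])
    box=np.zeros((384,512),bool)
    if n=='scene0': box[130:270,150:370]=1
    else: box[150:384,120:400]=1
    ok=box&(z['d']>0)
    print(n, 'cam', -z['R'].T@z['t'])
    for k,m in M.items():
        Q=P[m&ok]; Q=Q[(Q[:,2]>5)&(Q[:,2]<140)]
        if len(Q)<4: continue
        print(k,len(Q),'min',np.percentile(Q,2,0).round(),'max',np.percentile(Q,98,0).round(),'med',np.median(Q,0).round(1))
        if k in('knob','fin','black'):
            T=Q[Q[:,2]>np.percentile(Q[:,2],98)-5]; print('  top',len(T),T.mean(0).round(1))
    g=M['green']&ok; Q=P[g]; Q=Q[(Q[:,2]>4)&(Q[:,2]<20)]
    r=cv2.minAreaRect(Q[:,:2].astype(np.float32)); print('bed',r, Q[:,2].mean())
    b=M['brass']&ok; Q=P[b]; Q=Q[(Q[:,2]>15)&(Q[:,2]<30)]; print('brass rect',cv2.minAreaRect(Q[:,:2].astype(np.float32)))
E
```

```text
scene0 cam [1175.65498011 -444.80332027  971.85958293]
knob 79 min [553. 133.  76.] max [572. 153. 109.] med [566.5 140.3  99.7]
  top 28 [562.7 142.9 107. ]
fin 219 min [322.  54.  15.] max [547.  93. 102.] med [531.3  63.4  67. ]
  top 37 [535.6  62.2 100.3]
brass 700 min [ 474. -219.   18.] max [625.  18.  97.] med [ 607.9 -180.4   45.9]
green 3232 min [ 433. -166.    7.] max [659. 210.  48.] med [556.    3.   11.7]
black 139 min [473.  30.  68.] max [579.  78. 131.] med [492.1  44.8 126.6]
  top 85 [487.2  46.6 127.8]
orange 1127 min [422. 232.   6.] max [532. 341.  75.] med [478.6 271.6  42. ]
bed ((553.0692138671875, 13.326934814453125), (184.43255615234375, 410.6634521484375), 16.925640106201172) 11.497425183184244
brass rect ((542.16455078125, -90.09459686279297), (63.07502365112305, 233.04518127441406), 26.767711639404297)
side0 cam [430.80471626 508.91065112 727.03568157]
knob 67 min [553. 139. 104.] max [569. 154. 108.] med [561.2 147.3 106.9]
  top 67 [561.1 146.8 106.8]
fin 22 min [523.  59. 100.] max [543.  68. 103.] med [531.   63.4 100.9]
  top 22 [531.8  63.1 101.2]
brass 594 min [424. -18.   5.] max [531. 344.  77.] med [486.3 276.7  21.4]
green 5076 min [ 423. -100.    9.] max [651. 219.  15.] med [529.1 126.5  11.9]
orange 1633 min [419. 239.   5.] max [525. 349.  75.] med [468.5 283.6  41.8]
bed ((549.8613891601562, 24.0472412109375), (182.521484375, 389.1348876953125), 16.80950355529785) 11.882919204215733
brass rect ((502.22064208984375, -7.157600402832031), (59.58903884887695, 39.537967681884766), 12.804527282714844)
```

```bash
python3 -c "
from h import *
a=cv2.imread('pics/scene0.png')[145:265,185:325]; b=cv2.imread('pics/side0.png')[160:310,200:390]
A=cv2.resize(a,(400*140//140*1,343),interpolation=cv2.INTER_CUBIC);B=cv2.resize(b,(400,316),interpolation=cv2.INTER_CUBIC)
A=A[:316]
cv2.imwrite('pics/crop.png',np.hstack([A,B]))"
```

```text
(no output)
```

View pics/crop.png

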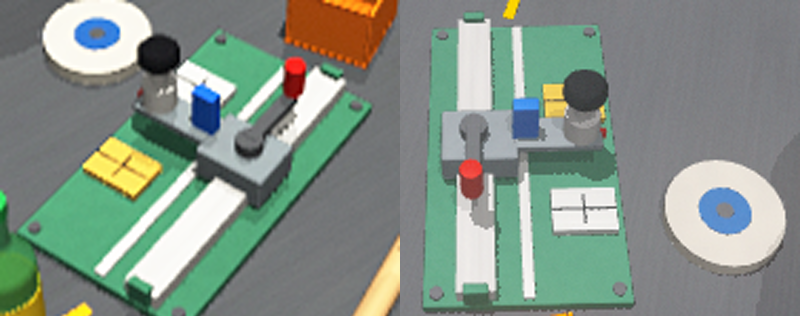

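The crop confirms this: lever locked and pointing to the carton, carriage nearer the carton, brass free and nearer the bottle. Next I'll fit the press frame cleanly.

```bash
python3 - <<'E'
from m import *
def cc(m):
    n,l,s,c=cv2.connectedComponentsWithStats(m.astype(np.uint8),connectivity=8); return l==1+np.argmax(s[1:,4])
for n in ['scene0','side0']:
    z=load(n); P=cloud(z); M=masks(z['p'])
    g=M['green']&(z['d']>0)&(abs(P[...,2]-12)<4); g=cc(g); r=cv2.minAreaRect(P[g][:,:2].astype(np.float32)); print('bed',r)
    box=np.zeros_like(g)
    if n=='scene0': box[185:222,205:250]=1
    else: box[195:220,262:302]=1
    b=cc(M['brass']&box&(abs(P[...,2]-22)<4)); Q=P[b]; rb=cv2.minAreaRect(Q[:,:2].astype(np.float32)); print('brass',rb,Q[:,2].mean())
    a=np.deg2rad(16.87); ux=np.array([np.cos(a),np.sin(a)]);uy=np.array([-ux[1],ux[0]])
    for nm,xy in dict(bed=r[0],brass=rb[0],fin=[533.5,62.6],knob=[562,145],head=[487.2,46.6]).items():
        d=np.array(xy)-r[0]; print(nm,(d@ux).round(1),(d@uy).round(1))
E
```

```text
bed ((535.0822143554688, -20.91180419921875), (130.17105102539062, 182.00048828125), 17.632539749145508)
brass ((501.40606689453125, -9.06280517578125), (60.43402099609375, 45.97758102416992), 16.972028732299805) 21.650865371957405
bed 0.0 0.0
brass -28.8 21.1
fin 22.7 80.4
knob 73.9 151.0
head -26.2 78.5
bed ((465.4662780761719, 132.60043334960938), (83.72856140136719, 132.49261474609375), 16.809505462646484)
brass ((524.1705932617188, -13.046242713928223), (19.450815200805664, 18.293943405151367), 12.529925346374512) 21.879078746179633
bed 0.0 0.0
brass 13.9 -156.4
fin 44.8 -86.7
knob 96.0 -16.1
head -4.2 -88.6
```

```bash
cat >> h.py <<'E'
from scipy.spatial.transform import Rotation as Ro
def plan(xyz, yaw=None):
    """turn first (about tool z), then shift in the turned axes; units of rows. yaw = world angle of tool y, deg"""
    o=readout.get_obs(); R=Ro.from_quat(o['ee_rot']); y=R.as_matrix()[:,1]; cur=np.degrees(np.arctan2(y[1],y[0]))
    if yaw is None: yaw=cur
    T=Ro.from_matrix(np.array([[-np.sin(np.radians(yaw)),-0,0]]*3)) if False else None
    a=np.radians(yaw); Y=np.array([np.cos(a),np.sin(a),0]); Z=np.array([0,0,-1.]); X=np.cross(Y,Z)
    Rt=np.stack([X,Y,Z],1); rv=(R.inv()*Ro.from_matrix(Rt)).as_rotvec(degrees=True)/10
    d=np.array(xyz)-o['tcp_pos']
    print('tcp',o['tcp_pos'].round(1),'yaw',cur.round(1),'F',o['contact_force'].round(1),'j6',o['joint_pos'][5].round(2),'t',o['time'])
    print('turn',rv.round(2),'shift(after turn)',(Rt.T@d/25).round(2),'shift(now)',(R.as_matrix().T@d/25).round(2))
E
sed -i '/T=Ro.from_matrix/d' h.py
python3 - <<'E'
from h import *
m=eyes.camera_model('wrist'); o=readout.get_obs(); print('cam',-np.array(m['R']).T@m['t'],np.array(m['R'])[2], m['camera_matrix'])
plan([540,80,270],16.87)
E
```

```text
cam [144.34045385 588.20609869 373.83043252] [ 0.28595098 -0.11289186 -0.95157105] [[296.39816333   0.         257.23030989]
 [  0.         296.39816333 189.92742533]
 [  0.           0.           1.        ]]
tcp [217.2 558.7 230.6] yaw 68.8 F [ 0.3 -0.2 -0.2] j6 -0.12 t 0.15
turn [-0.01  0.    5.19] shift(after turn) [-22.07   6.8   -1.58] shift(now) [-18.97 -13.17  -1.56]
```

```bash
R='[-0.79,-0.55,-0.065,0,0,0]'
python3 -m jog '[[[-0.79,-0.55,-0.07,0,0,0],[-0.79,-0.55,-0.07,0,0,0],[-0.79,-0.55,-0.07,0,0,0],[-0.79,-0.55,-0.07,0,0,0],[-0.79,-0.55,-0.07,0,0,0],[-0.79,-0.55,-0.07,0,0,0],[-0.79,-0.55,-0.07,0,0,0],[-0.79,-0.55,-0.07,0,0,0]]]'
python3 -m jog '[[[-0.79,-0.55,-0.07,0,0,0],[-0.79,-0.55,-0.07,0,0,0],[-0.79,-0.55,-0.07,0,0,0],[-0.79,-0.55,-0.07,0,0,0],[-0.79,-0.55,-0.07,0,0,0],[-0.79,-0.55,-0.07,0,0,0],[-0.79,-0.55,-0.07,0,0,0],[-0.79,-0.55,-0.07,0,0,0]]]'
python3 -m jog '[[[-0.79,-0.55,-0.07,0,0,0],[-0.79,-0.55,-0.07,0,0,0],[-0.79,-0.55,-0.07,0,0,0],[-0.79,-0.55,-0.07,0,0,0],[-0.79,-0.55,-0.07,0,0,0],[-0.79,-0.55,-0.07,0,0,0],[-0.79,-0.55,-0.07,0,0,0],[-0.79,-0.55,-0.07,0,0,0]]]'
python3 -m jog '[[[0,0,0,0,0,1],[0,0,0,0,0,1],[0,0,0,0,0,1],[0,0,0,0,0,1],[0,0,0,0,0,1],[0,0,0,0,0,0.2],[0,0,0,0,0,0]]]'
python3 - <<'E'
from h import *
plan([540,80,270],16.87)
shot('wrist','w1')
E
```

```text
time: 1.15
tcp_pos: [325.4, 397.4, 245.3]
ee_rot: [0.185, 0.983, -0.0, 0.0]
contact_force: [0.5, 0.0, 1.1]
finger_gap: 0.995
finger_force: 0.0
time: 2.15
tcp_pos: [432.3, 237.7, 259.3]
ee_rot: [0.185, 0.983, -0.0, -0.0]
contact_force: [0.6, -0.2, 0.1]
finger_gap: 1.003
finger_force: 0.0
time: 3.15
tcp_pos: [539.2, 78.0, 273.3]
ee_rot: [0.185, 0.983, -0.0, -0.0]
contact_force: [-0.4, -0.3, 0.8]
finger_gap: 1.004
finger_force: 0.0
time: 4.03
tcp_pos: [539.3, 79.3, 273.3]
ee_rot: [0.596, 0.803, -0.0, -0.0]
contact_force: [0.3, -0.3, -0.3]
finger_gap: 0.999
finger_force: 0.0
tcp [539.3  79.3 273.3] yaw 16.9 F [ 0.3 -0.3 -0.3] j6 -0.28 t 4.025
turn [-0.  0.  0.] shift(after turn) [0.02 0.04 0.13] shift(now) [0.02 0.04 0.13]
```

View pics/w1.png

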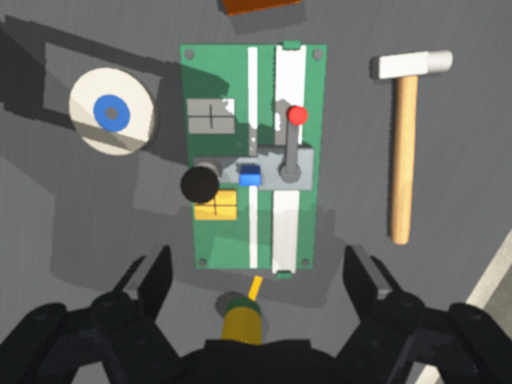

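Wrist view: whole bed visible with corners near (181,45), (327,45), (313,268) and (195,269); knob (297,116), fin (250,175), head (200,185), brass cross line along row 206.

```bash
python3 - <<'E'
from m import *
def cc(m):
    n,l,s,c=cv2.connectedComponentsWithStats(m.astype(np.uint8),connectivity=8); return l==1+np.argmax(s[1:,4])
z=load('w1'); P=cloud(z); p=z['p']; M=masks(p)
g=(M['green'])&(abs(P[...,2]-12)<5); g[275:]=0
r=cv2.minAreaRect(P[g][:,:2].astype(np.float32)); print('bed',r,P[g][:,2].mean())
B=np.array(r[0])
a=np.deg2rad(16.87); ux=np.array([np.cos(a),np.sin(a)]);uy=np.array([-ux[1],ux[0]])
def rep(n,q): q=np.asarray(q); print(n,q.round(1),'press',((q[:2]-B)@ux).round(1),((q[:2]-B)@uy).round(1))
b=cc(M['brass']&(abs(P[...,2]-22)<4)); r2=cv2.minAreaRect(P[b][:,:2].astype(np.float32)); print(r2); rep('brass',[*r2[0],P[b][:,2].mean()])
for k,zz in [('knob',107),('fin',101)]:
    m=cc(M[k]&(P[...,2]>60)&(P[...,2]<140)); Q=P[m]; T=Q[Q[:,2]>zz-5]; T=T[T[:,2]<zz+5]
    r=cv2.minAreaRect(T[:,:2].astype(np.float32)); print(k,len(T),r); rep(k,[*r[0],np.median(T[:,2])])
m=cc((p.max(2)<45)&(P[...,2]>115)&(P[...,2]<140)); Q=P[m]; c,rad=cv2.minEnclosingCircle(Q[:,:2].astype(np.float32)); print(rad); rep('head',[*c,np.median(Q[:,2])])
# cross line on brass: dark rows
G=p.sum(2).astype(int)
for u in (212,222,226,230,233): 
    v=198+np.argmin(G[198:214,u]); print(u,v,onplane(z,u,v,22)[:2].round(1),((onplane(z,u,v,22)[:2]-B)@uy).round(1))
# two-view: knob/fin heights
def cent(f,k,box=None):
    z=load(f);P=cloud(z);m=cc(masks(z['p'])[k]&(abs(P[...,2]-(105 if k=='knob' else 100))<5)); v,u=np.nonzero(m); return z,u.mean(),v.mean()
for k in('knob','fin'):
    A=[];bb=[]
    for f in('scene0','side0','w1'):
        z,u,v=cent(f,k); Pm=z['K']@np.c_[z['R'],z['t']]; A+= [u*Pm[2]-Pm[0],v*Pm[2]-Pm[1]]
    A=np.array(A); A/=np.linalg.norm(A[:,:3],axis=1)[:,None]
    X,res,_,_=np.linalg.lstsq(A[:,:3],-A[:,3],rcond=None); rep('tri '+k,X); print(res)
E
```

```text
bed ((540.9790649414062, 58.47572326660156), (182.9154510498047, 318.21563720703125), 16.879688262939453) 12.366892645606553
((502.3804931640625, -5.146684646606445), (58.4461669921875, 41.77391052246094), 16.560272216796875)
brass [502.4  -5.1  22.4] press -55.4 -49.7
knob 44 ((555.6931762695312, 147.14305114746094), (6.255955696105957, 15.1201753616333), 7.115461349487305)
knob [555.7 147.1 106.7] press 39.8 80.6
fin 4 ((525.6677856445312, 70.76691436767578), (3.2508673667907715, 0.11732108145952225), 10.798803329467773)
fin [525.7  70.8 100.5] press -11.1 16.2
18.560298919677734
head [485.2  53.8 128.2] press -54.7 11.7
212 198 [496.2   3.5] -39.6
222 205 [512.4  -2.7] -50.2
226 205 [517.8  -1. ] -50.2
230 205 [523.3   0.6] -50.2
233 205 [527.3   1.9] -50.2
tri knob [559.1 146.1 102.4] press 42.8 78.6
[27.2010876]
tri fin [529.9  65.2  95.8] press -8.6 9.6
[70.85742198]
```

```bash
python3 -c "
from h import *
plan([560,146.5,130],16.9)"
```

```text
tcp [539.4  79.4 273.3] yaw 16.9 F [ 0.2 -0.1  0.2] j6 -0.27 t 4.075
turn [-0.  0. -0.] shift(after turn) [2.33 1.57 5.73] shift(now) [2.33 1.57 5.73]
```

```bash
python3 -m jog '[[[0.47,0.31,0.7,0,0,0],[0.47,0.31,0.7,0,0,0],[0.47,0.31,0.7,0,0,0],[0.47,0.31,0.7,0,0,0],[0.45,0.31,0.7,0,0,0],[0,0,0.7,0,0,0],[0,0,0.7,0,0,0],[0,0,0,0,0,0]]]'
python3 - <<'E'
from h import *
plan([560,146.5,76],16.9)
p,d,m=shot('wrist','w2')
z=load('w2');h=cv2.cvtColor(p,cv2.COLOR_RGB2HSV).astype(int)
P=cloud(z); red=((h[...,0]<6)|(h[...,0]>174))&(h[...,1]>150)&(h[...,2]>60)
v,u=np.nonzero(red); print(len(u),u.min(),u.max(),v.min(),v.max())
Q=P[red&(d>0)]; T=Q[abs(Q[:,2]-107)<4]; print(len(T),T.mean(0) if len(T) else 0, cv2.minEnclosingCircle(T[:,:2].astype(np.float32)) if len(T) else 0)
E
```

```text
time: 5.08
tcp_pos: [558.7, 147.1, 148.9]
ee_rot: [0.596, 0.803, -0.001, -0.001]
contact_force: [-0.2, 0.0, 0.1]
finger_gap: 0.996
finger_force: 0.0
tcp [558.7 147.1 148.9] yaw 16.8 F [-0.2  0.   0.1] j6 -0.15 t 5.075
turn [-0.02 -0.   -0.01] shift(after turn) [-0.04  0.04  2.91] shift(now) [-0.04  0.05  2.91]
799 124 274 192 267
590 [562.42230753 149.46442497 108.16993608] ((562.7139282226562, 148.28411865234375), 9.97693920135498)
```

View pics/w2.png

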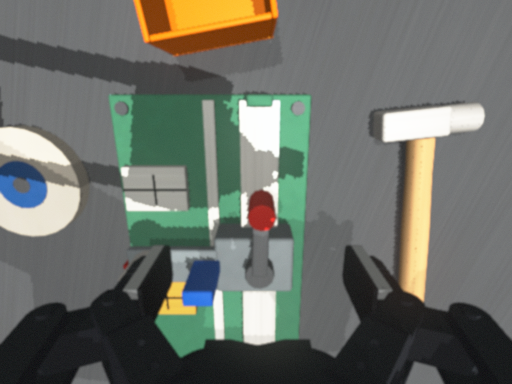

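Knob at (262,212): top circle fits radius 10 at (562.7, 148.3, 108), consistent with the stated size. I'll shift 4 mm, descend and grip.

```bash
python3 -m jog '[[[0,0.17,0,0,0,0],[0,0,0.7,0,0,0],[0,0,0.7,0,0,0],[0,0,0.7,0,0,0],[0,0,0.7,0,0,0],[0,0,0,0,0,0]]]'
python3 -m jog '[[[0,0,0,0,0,0],[0,0,0,0,0,0],[0,0,0,0,0,0],[0,0,0,0,0,0],[0,0,0,0,0,0],[0,0,0,0,0,0]]]' 1 30
python3 -c "
from h import *
plan([562.7,148.3,76],16.9)"
```

```text
time: 5.88
tcp_pos: [562.6, 147.8, 78.9]
ee_rot: [0.597, 0.803, -0.001, -0.001]
contact_force: [0.2, 0.8, -0.2]
finger_gap: 0.999
finger_force: 0.0
time: 6.62
tcp_pos: [564.3, 148.1, 81.3]
ee_rot: [0.597, 0.803, 0.0, 0.0]
contact_force: [-0.9, -0.2, 4.5]
finger_gap: 0.22
finger_force: 29.7
tcp [564.3 148.1  81.3] yaw 16.8 F [-0.9 -0.2  4.5] j6 -0.15 t 6.625
turn [ 0.    0.   -0.01] shift(after turn) [ 0.03 -0.06  0.21] shift(now) [ 0.03 -0.06  0.21]
```

```bash
python3 -m jog '[[[-0.011,0.244,0,0,0,0.5],[-0.011,0.244,0,0,0,0.5],[-0.011,0.244,0,0,0,0.5],[-0.011,0.244,0,0,0,0.5],[-0.011,0.244,0,0,0,0.5],[-0.011,0.244,0,0,0,0.5],[-0.011,0.244,0,0,0,0.5],[-0.011,0.244,0,0,0,0.5]]]'
python3 -m jog '[[[-0.011,0.244,0,0,0,0.5],[-0.011,0.244,0,0,0,0.5],[-0.011,0.244,0,0,0,0.5],[-0.011,0.244,0,0,0,0.5],[-0.011,0.244,0,0,0,0.5],[-0.011,0.244,0,0,0,0.5],[-0.011,0.244,0,0,0,0.5],[0,0.08,0,0,0,0]]]'
python3 -m jog '[[[0,0.08,0,0,0,0],[0,0,0,0,0,0]]]'
python3 -c "
from h import *
plan([562.7,148.3,76],16.9)"
```

```text
time: 7.62
tcp_pos: [611.5, 143.0, 81.1]
ee_rot: [0.836, 0.549, -0.001, 0.001]
contact_force: [-3.6, -8.3, 6.8]
finger_gap: 0.223
finger_force: 29.9
time: 8.62
tcp_pos: [640.8, 116.3, 80.8]
ee_rot: [0.962, 0.273, -0.003, -0.001]
contact_force: [-11.2, 2.7, 13.0]
finger_gap: 0.227
finger_force: 30.8
time: 8.88
tcp_pos: [641.3, 114.7, 80.8]
ee_rot: [0.962, 0.274, -0.004, -0.001]
contact_force: [-12.4, 2.8, 12.9]
finger_gap: 0.223
finger_force: 30.7
tcp [641.3 114.7  80.8] yaw -58.3 F [-12.4   2.8  12.9] j6 1.09 t 8.875
turn [-0.05  0.02 -7.51] shift(after turn) [ 2.2  -2.62  0.19] shift(now) [-1.96 -2.8   0.22]
```

```bash
python3 -m jog '[[[-0.15,0.12,0,0,0,0],[0,0.08,0,0,0,0],[0,0,0,0,0,0],[0,0,0,0,0,0]]]'
python3 -c "
from h import *
o=readout.get_obs();print(Ro.from_quat(o['ee_rot']).inv().apply(o['contact_force']))"
```

```text
time: 9.38
tcp_pos: [643.0, 108.9, 80.9]
ee_rot: [0.962, 0.273, -0.002, -0.001]
contact_force: [-6.2, 3.6, 7.3]
finger_gap: 0.221
finger_force: 30.3
[-3.38832583 -6.29917128 -7.31621586]
```

The last 6 mm slid at about 6 N, which is the carriage friction, so the lever is on its stop. I'll release, rise and check.

```bash
python3 -m jog '[[[0,0,0,0,0,0],[0,0,0,0,0,0],[0,0,0,0,0,0],[0,0,0,0,0,0],[0,0,-0.8,0,0,0],[0,0,-0.8,0,0,0],[0,0,-0.8,0,0,0],[0,0,-0.4,0,0,0]]]' 0
cat > k.py <<'E'
from m import *
def look(f,yaw=16.88,B=(541.,58.5)):
    p,d,m=shot('wrist',f); z=load(f);h=cv2.cvtColor(p,cv2.COLOR_RGB2HSV).astype(int); P=cloud(z)
    a=np.deg2rad(yaw); ux=np.array([np.cos(a),np.sin(a)]);uy=np.array([-ux[1],ux[0]])
    red=((h[...,0]<6)|(h[...,0]>174))&(h[...,1]>150)&(h[...,2]>60); blue=(h[...,0]>105)&(h[...,0]<125)&(h[...,1]>150)&(h[...,2]>40)
    for n,mm,zz in (('knob',red,107),('fin',blue,101)):
        T=P[mm&(abs(P[...,2]-zz)<4)]
        if len(T)<10: print(n,len(T)); continue
        if n=='knob': c,r=cv2.minEnclosingCircle(T[:,:2].astype(np.float32))
        else: c,*r=cv2.minAreaRect(T[:,:2].astype(np.float32))
        q=np.array(c)-B; print(n,len(T),np.round(c,1),r,T[:,2].mean().round(1),'press',(q@ux).round(1),(q@uy).round(1))
E
python3 - <<'E'
from k import *
plan([548,60,190],-73.1)
look('w3')
E
```

```text
time: 10.38
tcp_pos: [645.9, 108.1, 151.9]
ee_rot: [0.962, 0.274, 0.001, 0.0]
contact_force: [-0.3, 0.9, 0.2]
finger_gap: 0.996
finger_force: 0.0
tcp [645.9 108.1 151.9] yaw -58.2 F [-0.3  0.9  0.2] j6 1.08 t 10.375
turn [ 0.   -0.01  1.49] shift(after turn) [-4.31  0.7  -1.52] shift(now) [-4.34 -0.42 -1.53]
knob 607 [644.  109.5] 9.881174087524414 108.0 press 113.3 18.9
fin 178 [545.9  62.2] [(10.293456077575684, 14.952007293701172), 36.15565872192383] 101.2 press 5.8 2.1
```

```bash
python3 -m jog '[[[0,0,-0.35,0,0,0.75],[0,0,-0.35,0,0,0.75],[-0.78,0.1,0,0,0,0],[-0.78,0.1,0,0,0,0],[-0.78,0.1,0,0,0,0],[-0.78,0.1,0,0,0,0],[-0.78,0.1,0,0,0,0],[-0.78,0.1,0,0,0,0]]]'
python3 - <<'E'
from k import *
plan([538,59,170],-73.1)
look('w4')
E
```

```text
time: 11.42
tcp_pos: [536.4, 59.7, 167.6]
ee_rot: [0.989, 0.146, -0.001, -0.0]
contact_force: [-0.5, -0.5, -0.3]
finger_gap: 0.997
finger_force: 0.0
tcp [536.4  59.7 167.6] yaw -73.2 F [-0.5 -0.5 -0.3] j6 1.26 t 11.425
turn [-0.    0.01 -0.01] shift(after turn) [ 0.05  0.05 -0.1 ] shift(now) [ 0.05  0.05 -0.1 ]
knob 867 [639.5 108.5] 9.855151176452637 106.6 press 108.8 19.2
fin 496 [535.2  57.6] [(23.451778411865234, 12.738927841186523), 17.815570831298828] 101.0 press -5.8 0.8
```

View pics/w4.png

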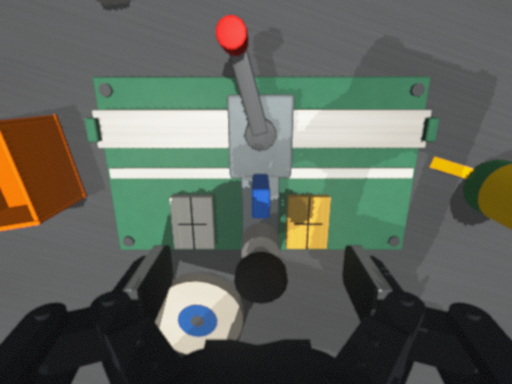

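Lever bar points nearly to press +x with the knob at (232,33). Fin is at (261,196), brass cross at (309,221), head at (262,275). Now I'll measure brass minus fin in this same image.

```bash
cat > b.py <<'E'
from m import *
def brass(f,yaw=16.88,boxu=(275,345)):
    z=load(f);p=z['p'];P=cloud(z);M=masks(p)
    a=np.deg2rad(yaw); ux=np.array([np.cos(a),np.sin(a)]);uy=np.array([-ux[1],ux[0]]); B=np.array([541.,58.5])
    b=M['brass']&(abs(P[...,2]-22)<5); n,l,s,c=cv2.connectedComponentsWithStats(cv2.morphologyEx(b.astype(np.uint8),cv2.MORPH_CLOSE,np.ones((5,5))))
    i=1+np.argmax(s[1:,4]); b=(l==i); Q=P[b]
    r=cv2.minAreaRect(Q[:,:2].astype(np.float32)); q=np.array(r[0])-B
    print('brass rect',r,'press',q@ux,q@uy,'z',Q[:,2].mean())
    g=p.astype(int).sum(2); x,y,w,h=s[i,:4]; out=[]
    for v in range(y+4,y+h-4):
        us=np.nonzero(b[v])[0]
        if len(us)<15: continue
        uu=np.arange(us.min()+5,us.max()-4); row=g[v,uu]; 
        if row.min()>.75*np.median(row): continue
        wt=np.clip(np.median(row)*.85-row,0,None)
        if (wt>0).sum()>5: continue
        out.append((onplane(z,(wt*uu).sum()/wt.sum(),v,22)[:2]-B)@uy)
    print('cross y',len(out),np.median(out),np.std(out))
E
python3 - <<'E'
from b import *
brass('w4')
z=load('w4');P=cloud(z)
# bed rectangle again
g=masks(z['p'])['green']&(abs(P[...,2]-12)<5); g[:,440:]=0; print(cv2.minAreaRect(P[g][:,:2].astype(np.float32)))
# pointer / arm sides: z~56 grey, press y extents
a=np.deg2rad(16.88); ux=np.array([np.cos(a),np.sin(a)]);uy=np.array([-ux[1],ux[0]]); Q=P.reshape(-1,3); Q=Q[abs(Q[:,2]-55)<3]; d=Q[:,:2]-[541,58.5]; s=d@ux; t=d@uy
k=(s>10)&(s<70); print('block y',np.percentile(t[k],[1,99])); k=(s>-40)&(s<-18)&(abs(t)<40); print('arm y',np.percentile(t[k],[1,99]))
E
```

```text
brass rect ((546.7227172851562, 19.327674865722656), (172.16632080078125, 52.2038688659668), 27.833740234375) press -5.898242938633429 -39.14628053580855 z 22.856811378047432
cross y 31 -49.984754004790815 1.1761630996941097
((537.424072265625, 57.189414978027344), (182.04043579101562, 318.5933837890625), 16.695003509521484)
block y [-26.52017428 205.86010218]
arm y [-15.81430177  17.66729591]
```

```bash
python3 -m jog '[[[-0.07,0.07,0.5,0,0,0],[0,0,0.6,0,0,0],[0,0,0.7,0,0,0],[0,0,0.7,0,0,0],[0,0,0.7,0,0,0],[0,0,0.45,0,0,0],[0,0,0,0,0,0],[0,0,0,0,0,0]]]'
python3 -m jog '[[[0,0,0,0,0,0],[0,0,0,0,0,0],[0,0,0,0,0,0],[0,0,0,0,0,0],[0,0,0,0,0,0],[0,0,0,0,0,0],[0,0,0,0,0,0]]]' 1 60
python3 -c "
from h import *
plan([548,60,76],-73.12)"
```

```text
time: 12.48
tcp_pos: [536.8, 57.9, 77.2]
ee_rot: [0.989, 0.146, 0.0, 0.0]
contact_force: [-0.1, 0.3, 0.4]
finger_gap: 1.0
finger_force: 0.0
time: 13.35
tcp_pos: [536.5, 57.6, 77.4]
ee_rot: [0.989, 0.146, 0.0, 0.0]
contact_force: [-0.6, -1.5, 4.7]
finger_gap: 0.154
finger_force: 59.1
tcp [536.5  57.6  77.4] yaw -73.2 F [-0.6 -1.5  4.7] j6 1.26 t 13.35
turn [ 0.   -0.   -0.01] shift(after turn) [0.47 0.04 0.06] shift(now) [0.47 0.04 0.06]
```

```bash
python3 -m jog '[[[0,0.29,0,0,0,0],[0,0.29,0,0,0,0],[0,0.29,0,0,0,0],[0,0.29,0,0,0,0],[0,0.29,0,0,0,0],[0,0.29,0,0,0,0],[0,0.3,0,0,0,0],[0,0,0,0,0,0]]]'
python3 - <<'E'
from k import *
from b import brass
plan([551.3,8.9,77],-73.12)
look('w5'); brass('w5')
E
```

```text
time: 14.35
tcp_pos: [551.0, 9.3, 77.4]
ee_rot: [0.989, 0.145, 0.0, -0.0]
contact_force: [-0.8, 0.8, 4.6]
finger_gap: 0.149
finger_force: 59.4
tcp [551.    9.3  77.4] yaw -73.3 F [-0.8  0.8  4.6] j6 1.17 t 14.35
turn [-0.   -0.   -0.01] shift(after turn) [0.01 0.02 0.02] shift(now) [0.01 0.02 0.02]
knob 398 [651.3  59. ] 7.211881160736084 106.4 press 105.7 -31.6
fin 1337 [553.   10.3] [(24.274290084838867, 13.177956581115723), 17.35001564025879] 101.3 press -2.5 -49.6Traceback (most recent call last):
  File "<stdin>", line 4, in <module>
  File "b.py", line 6, in brass
    i=1+np.argmax(s[1:,4]); b=(l==i); Q=P[b]
        ~~~~~~~~~^^^^^^^^^
    return _wrapfunc(a, 'argmax', axis=axis, out=out, **kwds)
    return bound(*args, **kwds)
ValueError: attempt to get argmax of an empty sequence
```

View pics/w5.png

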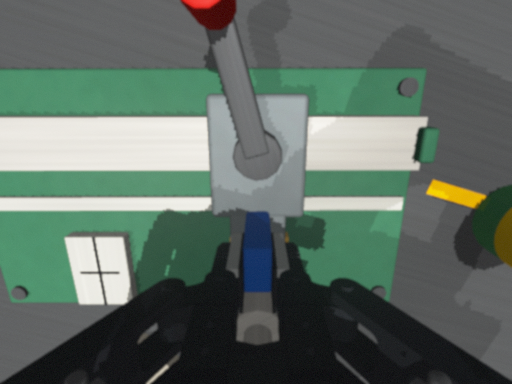

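Lever open with the knob at (208,5), fin gripped at (257,245); the gripper hides the brass. I'll release and back off towards the robot to see the pointer against the cross line.

```bash
python3 -m jog '[[[0,0,0,0,0,0],[0,0,0,0,0,0],[0,0,0,0,0,0],[0,0,-0.6,0,0,0],[0,0,-0.8,0,0,0],[0,0,-0.8,0,0,0],[0,0,-0.8,0,0,0],[0,0,-0.8,0,0,0]]]' 0
python3 -m jog '[[[-0.8,0,-0.2,0,0,0],[-0.8,0,-0.2,0,0,0],[-0.8,0,0,0,0,0],[-0.8,0,0,0,0,0],[-0.8,0,0,0,0,0],[-0.8,0,0,0,0,0],[-0.8,0,0,0,0,0],[0,0,0,0,0,0]]]'
python3 - <<'E'
from k import *
plan([551.3,8.9,77],-73.12)
look('w6')
p=load('w6')['p']; cv2.imwrite('pics/w6c.png',cv2.resize(p[80:330,120:400,::-1],None,fx=2.4,fy=2.4,interpolation=cv2.INTER_CUBIC))
E
```

```text
time: 15.4
tcp_pos: [551.2, 9.0, 173.8]
ee_rot: [0.989, 0.146, 0.0, 0.0]
contact_force: [0.2, 0.3, 0.2]
finger_gap: 1.002
finger_force: 0.0
time: 16.4
tcp_pos: [415.1, -31.5, 181.9]
ee_rot: [0.989, 0.145, -0.001, -0.0]
contact_force: [0.5, 0.7, -0.1]
finger_gap: 1.001
finger_force: 0.0
tcp [415.1 -31.5 181.9] yaw -73.3 F [ 0.5  0.7 -0.1] j6 1.04 t 16.4
turn [-0.    0.01 -0.02] shift(after turn) [5.68 0.03 4.2 ] shift(now) [5.69 0.02 4.19]
knob 0
fin 142 [545.7   7.8] [(7.52749490737915, 13.308218002319336), 16.348651885986328] 100.8 press -10.2 -49.9
```

View pics/w6c.png

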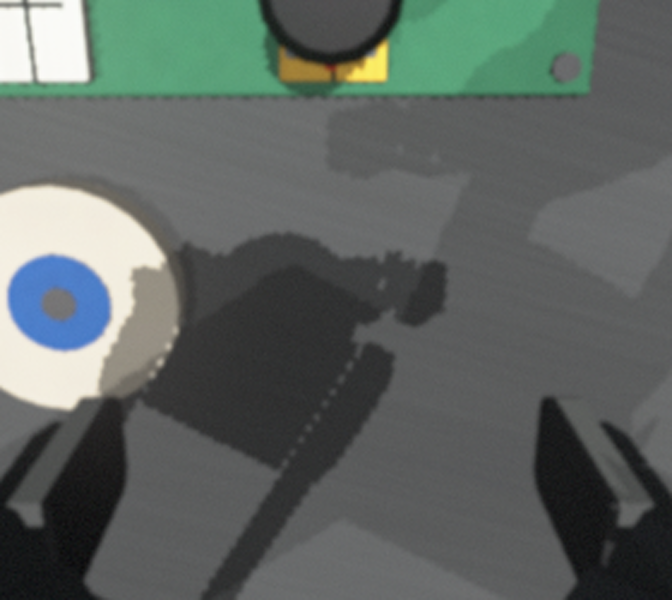

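Crop: brass strip spans columns 279..388 with the red pointer at about (334,70), so it looks centred. I'll check it numerically.

```bash
python3 - <<'E'
from k import *
z=load('w6');p=z['p'];P=cloud(z);h=cv2.cvtColor(p,cv2.COLOR_RGB2HSV).astype(int)
a=np.deg2rad(16.88); ux=np.array([np.cos(a),np.sin(a)]);uy=np.array([-ux[1],ux[0]]);B=np.array([541,58.5])
f=lambda u,v,hh:(onplane(z,u,v,hh)[:2]-B)@uy
m=(h[...,0]>18)&(h[...,0]<32)&(h[...,1]>120)&(h[...,2]>60); m[:90]=0;m[120:]=0;m[:,:220]=0;m[:,300:]=0
for v in range(98,115):
    u=np.nonzero(m[v])[0]
    if len(u)<8: continue
    g=p[v,250:270].astype(int).sum(1); print(v,u.min(),u.max(),[f(x,v,22).round(2) for x in (u.min()-.5,u.max()+.5)],'mid',((f(u.min()-.5,v,22)+f(u.max()+.5,v,22))/2).round(2),'dark at',250+np.argmin(g))
r=((h[...,0]<8)|(h[...,0]>172))&(h[...,1]>150); r[:95]=0;r[125:]=0;r[:,:230]=0;r[:,290:]=0
v,u=np.nonzero(r); print('red',len(u),u.mean(),v.mean(), [f(u.mean(),v.mean(),hh).round(2) for hh in(40,50,56)], P[v,u,2].round(0)[:20])
m=(p.max(2)<60)&(abs(P[...,2]-128)<5); c,rad=cv2.minEnclosingCircle(P[m][:,:2].astype(np.float32)); print('head',c,rad,(np.array(c)-B)@uy,P[m][:,2].mean())
for v in range(105,112): print(v,[tuple(x) for x in p[v,254:264]])
E
```

```text
104 237 280 [np.float64(-29.36), np.float64(-72.64)] mid -51.0 dark at 263
105 237 280 [np.float64(-29.34), np.float64(-72.66)] mid -51.0 dark at 258
106 237 280 [np.float64(-29.31), np.float64(-72.68)] mid -51.0 dark at 257
107 237 280 [np.float64(-29.29), np.float64(-72.7)] mid -50.99 dark at 258
108 237 280 [np.float64(-29.26), np.float64(-72.72)] mid -50.99 dark at 258
109 237 280 [np.float64(-29.24), np.float64(-72.74)] mid -50.99 dark at 258
110 237 280 [np.float64(-29.21), np.float64(-72.76)] mid -50.98 dark at 258
111 237 280 [np.float64(-29.19), np.float64(-72.78)] mid -50.98 dark at 258
112 237 280 [np.float64(-29.16), np.float64(-72.8)] mid -50.98 dark at 258
113 238 279 [np.float64(-30.13), np.float64(-71.82)] mid -50.98 dark at 258
red 5 257.2 107.4 [np.float64(-49.72), np.float64(-49.73), np.float64(-49.74)] [ 57. 124. 124.  57.  57.]
head (503.6083679199219, -5.237074851989746) 19.211767196655273 -50.13362264087827 126.83977625058631
105 [(np.uint8(34), np.uint8(36), np.uint8(27)), (np.uint8(32), np.uint8(29), np.uint8(27)), (np.uint8(30), np.uint8(29), np.uint8(25)), 
[... 2349 characters left out ...]
int8(37)), (np.uint8(108), np.uint8(79), np.uint8(44)), (np.uint8(142), np.uint8(110), np.uint8(53)), (np.uint8(161), np.uint8(129), np.uint8(58)), (np.uint8(164), np.uint8(130), np.uint8(56)), (np.uint8(165), np.uint8(132), np.uint8(56))]
111 [(np.uint8(158), np.uint8(125), np.uint8(52)), (np.uint8(162), np.uint8(128), np.uint8(56)), (np.uint8(157), np.uint8(124), np.uint8(55)), (np.uint8(133), np.uint8(105), np.uint8(47)), (np.uint8(97), np.uint8(78), np.uint8(43)), (np.uint8(99), np.uint8(80), np.uint8(42)), (np.uint8(136), np.uint8(109), np.uint8(49)), (np.uint8(160), np.uint8(127), np.uint8(56)), (np.uint8(162), np.uint8(128), np.uint8(54)), (np.uint8(172), np.uint8(138), np.uint8(59))]
```

The pointer stands about 0.8 mm short of the line (still +y). There is time, so I'll re-grip the fin and nudge it by that.

```bash
python3 -m jog '[[[0.8,0,0,0,0,0],[0.8,0,0,0,0,0],[0.8,0,0,0,0,0],[0.8,0,0,0,0,0],[0.8,0,0,0,0,0],[0.8,0,0.2,0,0,0],[0.8,0,0.2,0,0,0],[0,0.025,0,0,0,0]]]'
python3 -m jog '[[[0,0,0.8,0,0,0],[0,0,0.8,0,0,0],[0,0,0.8,0,0,0],[0,0,0.8,0,0,0],[0,0,0.6,0,0,0],[0,0,0,0,0,0],[0,0,0,0,0,0]]]'
python3 -c "
from h import *
plan([551.3,8.4,77],-73.12)"
```

```text
time: 17.45
tcp_pos: [552.6, 8.9, 171.2]
ee_rot: [0.989, 0.146, -0.0, -0.0]
contact_force: [-0.4, -0.7, 0.7]
finger_gap: 0.998
finger_force: 0.0
time: 18.32
tcp_pos: [551.5, 8.3, 77.6]
ee_rot: [0.989, 0.146, 0.0, 0.0]
contact_force: [0.6, -1.0, 1.1]
finger_gap: 0.998
finger_force: 0.0
tcp [551.5   8.3  77.6] yaw -73.2 F [ 0.6 -1.   1.1] j6 1.17 t 18.325
turn [ 0.   -0.   -0.01] shift(after turn) [-0.01 -0.01  0.02] shift(now) [-0.01 -0.01  0.02]
```

```bash
python3 -m jog '[[[0,0,0,0,0,0],[0,0,0,0,0,0],[0,0,0,0,0,0],[0,0,0,0,0,0],[0,0,0,0,0,0],[0,0,0,0,0,0],[0,0,0,0,0,0]]]' 1 60
python3 -m jog '[[[0,0,0,0,0,0],[0,0,0,0,0,0],[0,0,0,0,0,0],[0,0,-0.6,0,0,0],[0,0,-0.8,0,0,0],[0,0,-0.8,0,0,0],[0,0,-0.8,0,0,0],[0,0,-0.4,0,0,0]]]' 0
python3 -m jog '[[[0.78,-0.13,0,0,0,0],[0.78,-0.13,0,0,0,0],[0.78,-0.13,0,0,0,0],[0.78,-0.13,0,0,0,0],[0.78,-0.13,0,0,0,0],[0.78,-0.13,0,0,0,0],[0,0,0,0,0,-0.75],[0,0,0,0,0,-0.75]]]'
python3 - <<'E'
from k import *
look('w7')
plan([658,60,78],-58.2)
E
```

```text
time: 19.2
tcp_pos: [551.2, 8.5, 77.4]
ee_rot: [0.989, 0.146, 0.0, -0.0]
contact_force: [-1.4, 1.8, 5.3]
finger_gap: 0.149
finger_force: 60.0
time: 20.2
tcp_pos: [552.1, 8.3, 164.1]
ee_rot: [0.989, 0.146, 0.001, 0.0]
contact_force: [-0.1, 0.6, -0.0]
finger_gap: 1.004
finger_force: 0.0
time: 21.2
tcp_pos: [657.6, 61.0, 161.9]
ee_rot: [0.961, 0.276, -0.0, -0.0]
contact_force: [0.0, 0.1, -0.4]
finger_gap: 1.001
finger_force: 0.0
knob 553 [658.1  61. ] 9.820542335510254 107.3 press 112.8 -31.6
fin 347 [555.6  10.4] [(21.3813419342041, 13.381267547607422), 18.225601196289062] 101.0 press -0.0 -50.3
tcp [657.5  60.9 161.9] yaw -57.7 F [ 0.3  0.6 -0.2] j6 1.0 t 21.25
turn [-0.    0.    0.05] shift(after turn) [-0.    0.04  3.36] shift(now) [0.   0.04 3.36]
```

```bash
python3 -m jog '[[[0.01,0.03,0.7,0,0,0],[0,0,0.7,0,0,0],[0,0,0.7,0,0,0],[0,0,0.7,0,0,0],[0,0,0.5,0,0,0],[0,0,0,0,0,0]]]'
python3 -m jog '[[[0,0,0,0,0,0],[0,0,0,0,0,0],[0,0,0,0,0,0],[0,0,0,0,0,0],[0,0,0,0,0,0]]]' 0.73 30
python3 -m jog '[[[-0.011,-0.244,0,0,0,-0.5],[-0.011,-0.244,0,0,0,-0.5]]]'
```

```text
time: 22.0
tcp_pos: [657.2, 60.3, 78.0]
ee_rot: [0.962, 0.273, -0.001, -0.0]
contact_force: [-0.3, -0.4, 1.3]
finger_gap: 0.998
finger_force: 0.0
time: 22.62
tcp_pos: [658.3, 60.3, 79.7]
ee_rot: [0.962, 0.274, 0.0, 0.0]
contact_force: [0.8, 0.4, 0.4]
finger_gap: 0.265
finger_force: 0.0
time: 22.88
tcp_pos: [651.3, 69.8, 79.7]
ee_rot: [0.934, 0.358, 0.0, 0.0]
contact_force: [0.8, -2.0, -0.3]
finger_gap: 0.269
finger_force: 0.7
```

Caged loosely, pushing at about 2 N. Continuing.

```bash
python3 -m jog '[[[-0.011,-0.244,0,0,0,-0.5],[-0.011,-0.244,0,0,0,-0.5],[-0.011,-0.244,0,0,0,-0.5],[-0.011,-0.244,0,0,0,-0.5],[-0.011,-0.244,0,0,0,-0.5],[-0.011,-0.244,0,0,0,-0.5]]]'
python3 -m jog '[[[-0.011,-0.244,0,0,0,-0.5],[-0.011,-0.244,0,0,0,-0.5],[-0.011,-0.244,0,0,0,-0.5],[-0.011,-0.244,0,0,0,-0.5],[-0.011,-0.244,0,0,0,-0.5],[-0.011,-0.244,0,0,0,-0.5],[-0.011,-0.244,0,0,0,-0.5],[0,-0.06,0,0,0,0]]]'
python3 -m jog '[[[0,-0.06,0,0,0,0],[0,-0.06,0,0,0,0],[0,0,0,0,0,0]]]'
```

```text
time: 23.62
tcp_pos: [621.2, 89.9, 79.7]
ee_rot: [0.809, 0.587, 0.001, 0.001]
contact_force: [1.5, -0.2, -1.1]
finger_gap: 0.27
finger_force: 0.7
time: 24.62
tcp_pos: [577.6, 90.3, 79.9]
ee_rot: [0.597, 0.802, 0.001, 0.0]
contact_force: [1.7, 2.3, -0.5]
finger_gap: 0.269
finger_force: 1.2
time: 25.0
tcp_pos: [575.6, 89.5, 79.8]
ee_rot: [0.597, 0.802, 0.001, 0.001]
contact_force: [3.7, 4.2, -0.5]
finger_gap: 0.269
finger_force: 2.4
```

```bash
python3 -m jog '[[[0,-0.06,0,0,0,0],[0,-0.06,0,0,0,0],[0,0,0,0,0,0],[0,0,0,0,0,0]]]'
python3 -m jog '[[[0,-0.08,0,0,0,0],[0,0,0,0,0,0],[0,0,0,0,0,0]]]'
```

```text
time: 25.5
tcp_pos: [575.4, 89.3, 80.1]
ee_rot: [0.597, 0.802, 0.003, 0.002]
contact_force: [10.5, 6.4, -5.8]
finger_gap: 0.268
finger_force: 5.7
time: 25.88
tcp_pos: [575.3, 89.1, 80.3]
ee_rot: [0.597, 0.802, 0.004, 0.004]
contact_force: [14.1, 7.6, -8.9]
finger_gap: 0.271
finger_force: 7.9
```

On its stop: the TCP is still while the force grows. I'll back off, open, rise and check.

```bash
python3 -m jog '[[[0,0.12,0,0,0,0],[0,0.12,0,0,0,0],[0,0,0,0,0,0],[0,0,0,0,0,0],[0,0,-0.7,0,0,0],[0,0,-0.8,0,0,0],[0,0,-0.8,0,0,0],[0,0,-0.8,0,0,0]]]' 0
python3 - <<'E'
from k import *
look('w8')
plan([578,90,190],-73.12)
E
```

```text
time: 26.88
tcp_pos: [575.3, 89.3, 159.0]
ee_rot: [0.597, 0.803, 0.0, 0.0]
contact_force: [0.1, -0.2, -0.0]
finger_gap: 0.996
finger_force: 0.0
knob 533 [579.7  91.1] 9.946937561035156 109.5 press 46.5 19.9
fin 531 [554.4  10.7] [(23.69395637512207, 14.706815719604492), 18.162599563598633] 102.9 press -1.1 -49.6
tcp [577.   89.4 161.7] yaw 16.8 F [0.6 0.8 1.3] j6 -0.26 t 26.925
turn [ 0.03 -0.02  8.99] shift(after turn) [ 0.05 -0.01 -1.13] shift(now) [ 0.01  0.05 -1.13]
```

```bash
python3 -m jog '[[[0,0,-0.4,0,0,1],[0,0,-0.4,0,0,1],[0,0,0,0,0,1],[0,0,0,0,0,1],[0,0,0,0,0,1],[0,0,0,0,0,1],[0,0,0,0,0,1],[0,0,0,0,0,1]]]' 1
python3 -m jog '[[[0,0,0,0,0,1],[0,0,0,0,0,0]]]'
python3 -c "
from h import *
plan([415.1,-31.5,182],-73.12)"
```

```text
time: 27.92
tcp_pos: [575.1, 89.3, 177.6]
ee_rot: [0.974, 0.229, 0.0, 0.0]
contact_force: [0.4, -0.4, -0.1]
finger_gap: -0.0
finger_force: 0.0
time: 28.18
tcp_pos: [575.1, 89.3, 177.6]
ee_rot: [0.989, 0.146, 0.0, 0.0]
contact_force: [0.1, 0.6, -0.1]
finger_gap: 0.001
finger_force: 0.0
tcp [575.1  89.3 177.6] yaw -73.2 F [ 0.1  0.6 -0.1] j6 1.31 t 28.175
turn [ 0. -0. -0.] shift(after turn) [-7.53  2.77 -0.18] shift(now) [-7.53  2.77 -0.18]
```

```bash
python3 -m jog '[[[-0.94,0.35,-0.02,0,0,0],[-0.94,0.35,-0.02,0,0,0],[-0.94,0.35,-0.02,0,0,0],[-0.94,0.35,-0.02,0,0,0],[-0.94,0.35,-0.02,0,0,0],[-0.94,0.35,-0.02,0,0,0],[-0.94,0.34,-0.02,0,0,0],[-0.94,0.34,-0.02,0,0,0]]]'
python3 -m jog '[[[0,0,0,0,0,0],[0,0,0,0,0,0]]]'
python3 - <<'E'
from k import *
look('w9')
z=load('w9');p=z['p'];P=cloud(z);h=cv2.cvtColor(p,cv2.COLOR_RGB2HSV).astype(int)
a=np.deg2rad(16.88); ux=np.array([np.cos(a),np.sin(a)]);uy=np.array([-ux[1],ux[0]]);B=np.array([541,58.5])
f=lambda u,v,hh:(onplane(z,u,v,hh)[:2]-B)@uy
for v in range(102,115): 
    g=p[v].astype(int); s=g.sum(1)[250:268]; w=np.clip(np.median(s)*.85-s,0,None); rg=(g[:,0]-2*g[:,1]+60)[250:268]
    print(v,'dark',((w*np.arange(250,268)).sum()/max(w.sum(),1)).round(2),'R-G',250+np.argsort(g[250:268,1]/(g[250:268,0]+1))[:4])
m=(p.max(2)<60)&(abs(P[...,2]-128)<5); m[250:]=0; c,rad=cv2.minEnclosingCircle(P[m][:,:2].astype(np.float32)); print('head',c,rad,(np.array(c)-B)@uy)
m=(h[...,0]>18)&(h[...,0]<32)&(h[...,1]>120)&(h[...,2]>60); u=np.nonzero(m[109,220:300])[0]+220; print(u.min(),u.max())
print([f(u,109,22).round(2) for u in(257,258,259)],[f(u,108,50).round(2) for u in(257,258,259)])
plan([503.9,-6,150],-73.12)
E
```

```text
time: 29.18
tcp_pos: [414.5, -31.8, 181.4]
ee_rot: [0.989, 0.148, 0.0, 0.0]
contact_force: [0.4, -0.7, -0.0]
finger_gap: -0.001
finger_force: 0.0
time: 29.42
tcp_pos: [416.1, -31.3, 181.5]
ee_rot: [0.989, 0.146, 0.001, 0.0]
contact_force: [0.1, 0.9, 0.2]
finger_gap: -0.003
finger_force: 0.0
knob 0
fin 153 [544.9   7.3] [(8.455607414245605, 12.79177188873291), 15.062627792358398] 100.6 press -11.1 -50.2
102 dark 259.45 R-G [256 261 266 263]
103 dark 257.66 R-G [265 258 262 253]
104 dark 266.69 R-G [257 258 259 260]
105 dark 0.0 R-G [254 267 265 255]
106 dark 259.72 R-G [267 250 264 266]
107 dark 258.56 R-G [251 267 265 252]
108 dark 258.36 R-G [258 259 257 260]
109 dark 258.25 R-G [258 259 257 260]
110 dark 258.26 R-G [258 259 257 260]
111 dark 258.23 R-G [258 259 257 260]
112 dark 258.32 R-G [259 258 257 260]
113 dark 258.26 R-G [260 253 259 254]
114 dark 258.26 R-G [261 254 256 262]
head (502.4564514160156, -5.643084526062012) 19.1297550201416 -50.18765948368177
237 280
[np.float64(-48.96), np.float64(-49.94), np.float64(-50.93)] [np.float64(-48.99), np.float64(-49.88), np.float64(-50.77)]
tcp [416.2 -31.2 181.4] yaw -73.2 F [-0.3  0.1  0.7] j6 1.04 t 29.475
turn [ 0.   -0.01 -0.  ] shift(after turn) [3.65 0.05 1.26] shift(now) [3.65 0.05 1.26]
```

Pointer (column 258.4) and cross line (258.25) now agree to about 0.2 mm, and the lever is locked. Now moving over the plunger head.

```bash
python3 -m jog '[[[0.7,0,0,0,0,0],[0.7,0,0,0,0,0],[0.7,0,0,0,0,0],[0.7,0.02,0,0,0,0],[0.6,0,0.2,0,0,0],[0.2,0,0.6,0,0,0],[0,0,0.6,0,0,0],[0,0,0.5,0,0,0]]]'
python3 -m jog '[[[0,0,0,0,0,0]]]'
```

```text
time: 30.48
tcp_pos: [500.0, -5.9, 131.9]
ee_rot: [0.989, 0.146, -0.001, -0.0]
contact_force: [0.5, -0.1, 0.0]
finger_gap: 0.001
finger_force: 0.0
time: 30.6
tcp_pos: [499.8, -5.9, 132.1]
ee_rot: [0.989, 0.146, -0.002, -0.0]
contact_force: [-0.8, -0.5, 0.7]
finger_gap: 0.0
finger_force: 0.0
```

```bash
python3 -m jog '[[[0.11,0,0,0,0,0],[0,0,0.2,0,0,0],[0,0,0.2,0,0,0],[0,0,0.2,0,0,0],[0,0,0.2,0,0,0],[0,0,0.2,0,0,0],[0,0,0,0,0,0]]]'
python3 -m jog '[[[0,0,0.08,0,0,0],[0,0,0.08,0,0,0],[0,0,0.08,0,0,0],[0,0,0,0,0,0]]]'
```

```text
time: 31.48
tcp_pos: [505.1, -5.3, 110.0]
ee_rot: [0.989, 0.146, 0.001, 0.0]
contact_force: [-1.8, 0.9, 15.0]
finger_gap: 0.001
finger_force: 7.8
time: 31.98
tcp_pos: [505.4, -5.4, 109.3]
ee_rot: [0.989, 0.146, 0.002, 0.001]
contact_force: [-18.6, 1.8, 74.8]
finger_gap: -0.001
finger_force: 37.0
```

Stop reached at z 109 with the force rising, held about 0.5 s. Releasing straight up.

```bash
python3 -m jog '[[[0,0,-0.3,0,0,0],[0,0,-0.3,0,0,0],[0,0,-0.5,0,0,0],[0,0,-0.7,0,0,0],[0,0,-0.8,0,0,0],[0,0,-0.8,0,0,0],[0,0,0,0,0,0]]]'
python3 -m jog '[[[-0.7,0,0,0,0,0],[-0.7,0,0,0,0,0],[-0.7,0,0,0,0,0],[-0.7,0,0,0,0,0],[-0.7,0,0,0,0,0],[0,0,0,0,0,0],[0,0,0,0,0,0]]]'
python3 - <<'E'
from k import *
look('w10')
z=load('w10');p=z['p'];P=cloud(z)
m=(p.max(2)<60)&(abs(P[...,2]-122)<15); m[250:]=0; Q=P[m]; print('head z',np.median(Q[:,2]),len(Q))
for v in (109,111,113):
    g=p[v].astype(int); s=g.sum(1)[250:268]; w=np.clip(np.median(s)*.85-s,0,None); print(v,((w*np.arange(250,268)).sum()/max(w.sum(),1)).round(2),'R-G',250+np.argsort(g[250:268,1]/(g[250:268,0]+1))[:4])
c,rad=cv2.minEnclosingCircle(Q[abs(Q[:,2]-128)<5][:,:2].astype(np.float32)); a=np.deg2rad(16.88); print('head y',(np.array(c)-[541,58.5])@[-np.sin(a),np.cos(a)],rad)
plan([415,-31,182]); shot('scene','scene1'); shot('side','side1')
A=cv2.imread('pics/scene1.png')[120:300,150:380]; Bm=cv2.imread('pics/side1.png')[60:390,120:400]
cv2.imwrite('pics/end.png',np.hstack([cv2.resize(A,(440,344)),cv2.resize(Bm,(300,344))]))
E
```

```text
time: 32.85
tcp_pos: [505.0, -5.2, 188.5]
ee_rot: [0.989, 0.146, 0.001, 0.0]
contact_force: [0.6, -0.2, -0.9]
finger_gap: -0.001
finger_force: 0.0
time: 33.72
tcp_pos: [421.0, -30.5, 187.9]
ee_rot: [0.989, 0.145, 0.001, 0.0]
contact_force: [0.9, 0.1, 0.7]
finger_gap: 0.003
finger_force: 0.0
knob 0
fin 175 [548.2   8.3] [(15.158817291259766, 12.472187995910645), 16.583782196044922] 100.8 press -7.7 -50.1
head z 126.39597464884942 747
109 267.0 R-G [265 267 266 262]
111 266.22 R-G [262 256 259 258]
113 0.0 R-G [267 266 265 264]
head y -50.21073165633227 19.265295028686523
tcp [421.2 -30.5 187.8] yaw -73.3 F [ 0.4 -0.2  0. ] j6 1.04 t 33.775
turn [ 0.   -0.01  0.  ] shift(after turn) [-0.24 -0.05  0.23] shift(now) [-0.24 -0.05  0.23]
```

View pics/end.png

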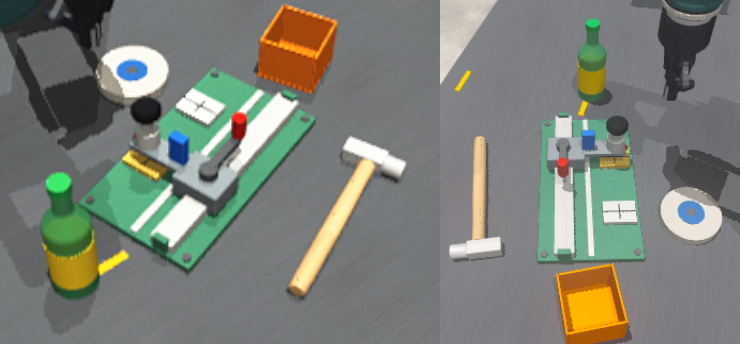

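The final view shows the lever locked on +y, the carriage over the brass blank, the plunger up (head at z about 127), the arm clear, and the bottle, carton, wheel and hammer undisturbed.

```bash
python3 -c "
from workcell import job
print(job.sign_off())"
```

```text
the job is handed in; nothing more can be done
None
```

The job is handed in: the punch was aligned to the brass blank's centre line within about 0.2 mm and the clamp locked there, then the plunger was pressed to its stop for about half a second and sprang back up, with the bottle, carton, wheel and hammer undisturbed, at about 34 s on the robot's clock.

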